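# Shut the finished pill compartments

### The job

All four lids of the clear pill organizer stand open. With the fingertips, push the lid fully shut on each of the three compartments that hold an oblong caplet, and leave the lid over the one round tablet standing open as a reminder to take it. Do not pick up or push the organizer along the shelf, leave the pills in their compartments, and leave everything else on the shelf where it is.

Things in the scene. Friction and masses are not known exactly. Their poses are not given: they have to be found in the camera images.
- organizer: clear plastic pill organizer, loose, about 0.25 kg: box 46 mm (x) by 204 mm (y), rim 29 mm high; four compartments in a row along its y axis, centres at y = +75, +25, -25, -75 mm, each with its own lid. Origin: centre of its underside; x points away from the robot (within 0.4 rad), y to the robot's left, z up. Open lids stand up along the robot's side of it.
- organizer_hinge (a point): middle of the lids' common hinge line, which runs along organizer y on the long side nearest the robot (organizer x = -22.5 mm, z = 31 mm). A lid is shut by pushing it from the robot's side, away from the robot, then right down. Stiff hinges (0.012 N m, under 1 N at the edge) keep a lid at any angle; no latch or spring.
- lid1 (a joint): opening angle (rad) of the hinged lid over the compartment farthest to organizer +y (y = +75 mm): 0 = shut flat on the box, grows as it opens; about 1.57 = standing upright. Starts at 1.2 to 1.75. Clear plate 45 mm wide, 3 mm thick, reaching 45 mm from the hinge, 49 mm with the white press tab (22 mm wide) at its edge; 5 mm gap to the next lid. Shut, its upper face is 33 mm above the shelf.
- lid2 (a joint): opening angle (rad) of the hinged lid over the compartment at organizer y = +25 mm: 0 = shut flat on the box, grows as it opens; about 1.57 = standing upright. Starts at 1.2 to 1.75. Clear plate 45 mm wide, 3 mm thick, reaching 45 mm from the hinge, 49 mm with the white press tab (22 mm wide) at its edge; 5 mm gap to the next lid. Shut, its upper face is 33 mm above the shelf.
- lid3 (a joint): opening angle (rad) of the hinged lid over the compartment at organizer y = -25 mm: 0 = shut flat on the box, grows as it opens; about 1.57 = standing upright. Starts at 1.2 to 1.75. Clear plate 45 mm wide, 3 mm thick, reaching 45 mm from the hinge, 49 mm with the white press tab (22 mm wide) at its edge; 5 mm gap to the next lid. Shut, its upper face is 33 mm above the shelf.
- lid4 (a joint): opening angle (rad) of the hinged lid over the compartment farthest to organizer -y (y = -75 mm): 0 = shut flat on the box, grows as it opens; about 1.57 = standing upright. Starts at 1.2 to 1.75. Clear plate 45 mm wide, 3 mm thick, reaching 45 mm from the hinge, 49 mm with the white press tab (22 mm wide) at its edge; 5 mm gap to the next lid. Shut, its upper face is 33 mm above the shelf.
- tablet: the one round tablet, a flat disc 30 mm across and 6 mm high, lying in one of the four compartments (which one varies), its underside 3 mm above the shelf. Origin: centre of its underside, z up.
- caplet1: one of three oblong caplets, 22 x 8 mm and 7 mm high, same stuff as the round tablet, lying in a compartment. Origin: centre of its underside, x axis along its length.
- caplet2: one of three oblong caplets, 22 x 8 mm and 7 mm high, same stuff as the round tablet, lying in a compartment. Origin: centre of its underside, x axis along its length.
- caplet3: one of three oblong caplets, 22 x 8 mm and 7 mm high, same stuff as the round tablet, lying in a compartment. Origin: centre of its underside, x axis along its length.
- compact: round brushed steel mirror compact, shut, 72 mm across and 15 mm high, lying just beyond the organizer. Origin: centre of its underside.
- roller: wooden massage roller, 190 mm long, 40 mm high, lying to the right of the organizer, about parallel to the organizer's x axis. Origin: centre of its underside, x along its length.
- dispenser: empty blue pump dispenser, 60 mm across and 162 mm high, standing to the left of the organizer. Origin: centre of its underside.
- hangers: stack of white plastic hangers lying flat, 400 mm long and 45 mm high, far to the robot's right. Origin: on the shelf at the middle of the hangers' straight bars, y along the bars.
- brush: wooden hair brush lying far to the left, 185 mm long, 60 mm wide, 32 mm high. Origin: on the shelf under the middle of its handle; x points to the bristle head.
- cream: white cream jar, 64 mm across, 55 mm high, beyond the organizer to the left. Origin: centre of its underside.
- deodorant: slim aluminium bottle, 48 mm across, 130 mm high, standing beyond the organizer to the right. Origin: centre of its underside.

How it is judged:
At the end, for the whole second after the job is handed in: The three lids over the caplets are shut (each below 0.08 rad), the lid over the round tablet is still open (above 1.0 rad), the organizer is at rest within 30 mm of where it began (((y of tablet in the frame of organizer between 0.05 and 0.1 m and value of joint lid1 above 1 rad and value of joint each of lid2, lid3, lid4 below 0.08 rad) or (y of tablet in the frame of organizer between 0 and 0.05 m and value of joint lid2 above 1 rad and value of joint each of lid1, lid3, lid4 below 0.08 rad) or (y of tablet in the frame of organizer between -0.05 and 0 m and value of joint lid3 above 1 rad and value of joint each of lid1, lid2, lid4 below 0.08 rad) or (y of tablet in the frame of organizer between -0.1 and -0.05 m and value of joint lid4 above 1 rad and value of joint each of lid1, lid2, lid3 below 0.08 rad)) and linear speed of organizer below 0.01 m/s and distance of organizer from where it was at the start of the episode below 0.03 m); the robot touches nothing.
It fails at once if the organizer is lifted (over 10 mm) or tipped (over 0.15 rad) (height (world z) of organizer above 0.01 m or angle between organizer's own z axis and vertical above 0.15 rad).
It fails at once if the organizer is pushed more than 30 mm along the shelf (distance of organizer from where it was at the start of the episode above 0.03 m).
It fails at once if a pill is lifted out of its compartment (over 25 mm up) (height (world z) of any of tablet, caplet1, caplet2, caplet3 above 0.025 m).
It fails at once if something else on the shelf is moved more than 25 mm (distance of any of compact, roller, dispenser, hangers, brush, cream, deodorant from where it was at the start of the episode above 0.025 m).
It also fails if it takes over 45 s, if anything falls off the work surface, if the arm or the gripper's body presses on something with over 40 N, if the wrist force passes 120 N, or if a joint passes its speed limit or range.

### The arm

A 6-joint arm with a two-finger parallel gripper is mounted at the origin on the work surface. World frame = base frame: x ahead of the robot, y to its left, z up, the work surface at z = 0. Lengths are in m, angles in rad, forces in N, time in s.
With the tool pointing down it reaches from about 0.375 to 0.9 m from the base axis. Payload 3.1 kg.
Tool frame: the origin (TCP) lies at the very end of the fingers, on their centre line; the grasp point (between the pads) lies 19 mm behind it (manip.pinch_z is the distance from the TCP to the grasp point, in m); z points along the fingers, y is the line along which they close (so a half turn about z gives the same grasp; the last joint's range is limited). The gripper opens to 85 mm and grips with 20 to 120 N. Pads are 22 mm wide; open, the fingers measure 114 mm over their backs; the gripper's body (76 mm by 85 mm) begins 54 mm behind the grasp point. The pads swing forward as they close: fully open they stand 13 mm farther back than shut.
Start: joints at [-1.345, 0.527, 1.433, -0, 1.181, -0.178], TCP at [0.246, -0.574, 0.231] pointing down, gripper open.
Joint ranges: [-3.08, 3.08], [-0.75, 2.2], [0.22, 2.44], [-1.43, 4.57], [0, 2.65], [-2.85, 2.85]. Speed limits (rad/s): [2.79, 2.79, 3.14, 3.14, 3.14, 3.14].

### API

Orientations are given as a unit quaternion [x, y, z, w].
In Python, from station import manip gives the robot as it stands.
- The arm moves only by the tool servo_tool, never from a script. Its argument "commands" is one flat list of numbers, 7 for each row, row after row: the shift along the tool's x, y, z each as a share of 500 mm, from -1 to 1, then the turn, a rotation vector about the tool's x, y, z each as a share of 360 degrees, from -1 to 1, then the opening, from -1 (shut) to 1 (fully open). In form: [dx, dy, dz, rx, ry, rz, claw, dx, dy, dz, rx, ry, rz, claw, ...]. A call has 1 to 12 rows; each row shifts and turns the commanded pose from where the row before left it, along the tool's axes as they then stand; what a row does not reach is not made up. A row lasts 1/12 s, in which the tool goes at most 41.7 mm and 7.16 degrees, less where a joint would pass 70% of its speed; a pose out of reach is approached as far as the arm can. A call with a number of a shift or a turn outside -1 to 1 is refused whole. A call with a gripper value outside its range is refused whole. The fingers move at their own pace and stop on an object; "force" is the grip in N (left out, the last holds). Time passes only in rows, so rows that do not move let the fingers close. It gives the time, the measured TCP pose, the force, the opening and the grip force at its end, in the units of the state.
- manip.sense(): the state, without advancing time (a new reading comes with each control period).
- manip.snapshot(name): name is "side" or "top" or "wrist"; returns a dict with "img" (420x560x3 uint8, red, green, blue), "mtx" (3x3 intrinsics, pixels), "distortion" ([k1, k2, p1, p2, k3] as OpenCV has them; the pictures are not rectified), "world_to_cam" (4x4, takes a point from world to camera coordinates). Camera axes: x right, y up, looking along -z (the intrinsics and any distortion apply to the point x, -y, -z); pixel columns grow to the right and rows downward; lengths in m; the calibration is good to about 2 mm. A picture is of the moment at which its call begins. There is no depth.
- manip.sign_off(): hands the job in; it is judged then, once.
Trained networks look in a picture, given as the dict that the camera call returned (one of the last four; its "shot" number tells which), for a name from the list of things; names that differ only in an ending like _2 or _b are one class to them, and where a whole thing is asked for, a point or a joint stands for the part that bears it (a point fixed in the world has none). Each returns a list of dicts, best first, with "conf" (0 to 1); they miss things now and then, are a little off and sometimes report something else, mostly with a low value. They report only what shows in the picture. A call takes as long as a camera call.
- manip.look_for(picture, query): "box" ([left, top, width, height] in pixels, round what is visible of it).
- manip.silhouettes(picture, query): "pixels" (420x560 bool, what is visible of it) and "box" ([left, top, width, height] in pixels, round what is visible of it).
The state is a dict: "t": time; "q": joint angles; "qd": joint speeds; "tau": joint torques, N m; "tcp_pos": TCP position; "tool_rot": TCP orientation; "force": force on the tool from outside, world axes, zero at the start; "ft_torque": the same for the moment, N m; "finger_gap": opening from 0.0 (shut) to 1.0 (fully open); "gripper_force": force on a finger pad.
Only numpy, scipy, OpenCV 4.12 (cv2) and the standard library are available. Lean on these libraries where they do the work, as an engineer would, in place of code of your own. Each camera call takes 0.05 s, during which the arm holds its last target. There are 200 camera calls.

## Working session

There is one attempt and no reset: what is moved stays moved. The work goes in short steps, Python scripts to look and compute and a tool call to move; the robot and the scene stay as the last step left them, time stands still between calls to the robot, and variables do not carry over. Pictures are saved under pics/ and viewed, at most 10 in all, crops included, and the job is handed in when it is done.

Besides the shell and the picture viewer there is one more tool, called after "Call:" as name(argument=value, ...) on one line, values as JSON. servo_tool: Moves the arm, as the interface text tells. Its arguments: {"type":"object","properties":{"commands":{"type":"array"},"force":{"type":"number"}},"required":["commands"]}

```bash
mkdir -p pics; cat > h.py <<'E'
from station import manip
import numpy as np, cv2
from scipy.spatial.transform import Rotation as R
def snap(n,f=None):
    s=manip.snapshot(n)
    if f: cv2.imwrite('pics/'+f,s['img'][:,:,::-1])
    return s
def ray(s,px):
    p=cv2.undistortPoints(np.array([[px]],float),s['mtx'],np.array(s['distortion'],float))[0,0]
    T=np.array(s['world_to_cam']); d=T[:3,:3].T@np.array([p[0],-p[1],-1.]); o=-T[:3,:3].T@T[:3,3]
    return o,d
def onz(s,px,z):
    o,d=ray(s,px); return o+d*(z-o[2])/d[2]
def proj(s,P):
    T=np.array(s['world_to_cam']); c=(T[:3,:3]@np.atleast_2d(P).T).T+T[:3,3]
    c=c*[1,-1,-1]
    return cv2.projectPoints(c,np.zeros(3),np.zeros(3),np.array(s['mtx'],float),np.array(s['distortion'],float))[0][:,0]
E
python3 - <<'E'
from h import *
st=manip.sense(); print(st['tcp_pos'],st['tool_rot'],st['t'])
for n in ['top','side']:
    s=snap(n,n+'1.png'); print(n,-np.array(s['world_to_cam'])[:3,:3].T@np.array(s['world_to_cam'])[:3,3])
    for q in ['organizer','tablet','caplet1','lid1','compact','roller','dispenser']:
        for r in manip.look_for(s,q)[:4]:
            b=r['box'];print(q,round(r['conf'],2),np.round(b),np.round(onz(s,(b[0]+b[2]/2,b[1]+b[3]/2),.01),3))
E
```

```text
[ 0.24600877 -0.57376447  0.23033494] [ 9.79588769e-01  2.01009098e-01 -1.82961241e-05 -1.08853490e-03] 0.0
top [ 0.44962238 -0.04515946  1.68326022]
organizer 0.93 [189. 219.  67.  25.] [0.537 0.107 0.01 ]
caplet1 0.74 [271. 206.  22.  59.] [ 0.524 -0.088  0.01 ]
lid1 0.63 [234. 232.  16.  10.] [0.519 0.04  0.01 ]
lid1 0.55 [190. 225.  12.  10.] [0.54  0.192 0.01 ]
lid1 0.41 [222. 233.  13.   2.] [0.527 0.087 0.01 ]
compact 0.83 [219. 192.  24.  21.] [0.632 0.079 0.01 ]
roller 0.82 [272. 209.  21.  57.] [ 0.517 -0.092  0.01 ]
dispenser 0.79 [144. 177.  26.  24.] [0.677 0.323 0.01 ]
side [0.01287477 0.62833486 1.14825367]
organizer 0.71 [238. 231.  59.  49.] [0.553 0.107 0.01 ]
caplet1 0.2 [216. 225.  22.  28.] [0.698 0.154 0.01 ]
lid1 0.71 [283. 234.  16.  16.] [0.536 0.015 0.01 ]
lid1 0.61 [270. 242.  17.  14.] [0.546 0.062 0.01 ]
lid1 0.53 [259. 254.  12.  12.] [0.543 0.126 0.01 ]
lid1 0.51 [300. 205.  33.  40.] [ 0.52  -0.098  0.01 ]
compact 0.74 [245. 226.  22.  18.] [0.639 0.075 0.01 ]
roller 0.63 [299. 204.  32.  41.] [ 0.524 -0.097  0.01 ]
roller 0.5 [259. 253.  11.  14.] [0.549 0.126 0.01 ]
dispenser 0.58 [181. 246.  21.  34.] [0.708 0.299 0.01 ]
```

```bash
python3 - <<'E'
import cv2,numpy as np
a=cv2.imread('pics/top1.png')[170:280,170:310]; b=cv2.imread('pics/side1.png')[190:300,210:350]
f=lambda i:cv2.resize(i,(784//2*2,None or 300*1),interpolation=cv2.INTER_CUBIC)
a=cv2.resize(a,None,fx=5.7,fy=5.4,interpolation=cv2.INTER_CUBIC)
b=cv2.resize(b,None,fx=5.7,fy=5.4,interpolation=cv2.INTER_CUBIC)
cv2.imwrite('pics/topc.png',a);cv2.imwrite('pics/sidec.png',b)
E
```

```text
(no output)
```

View pics/topc.png

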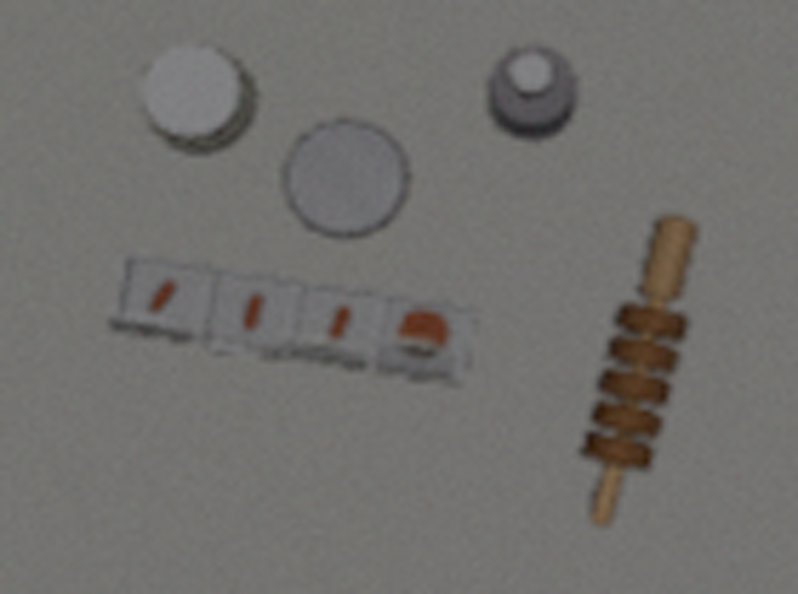

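View pics/sidec.png

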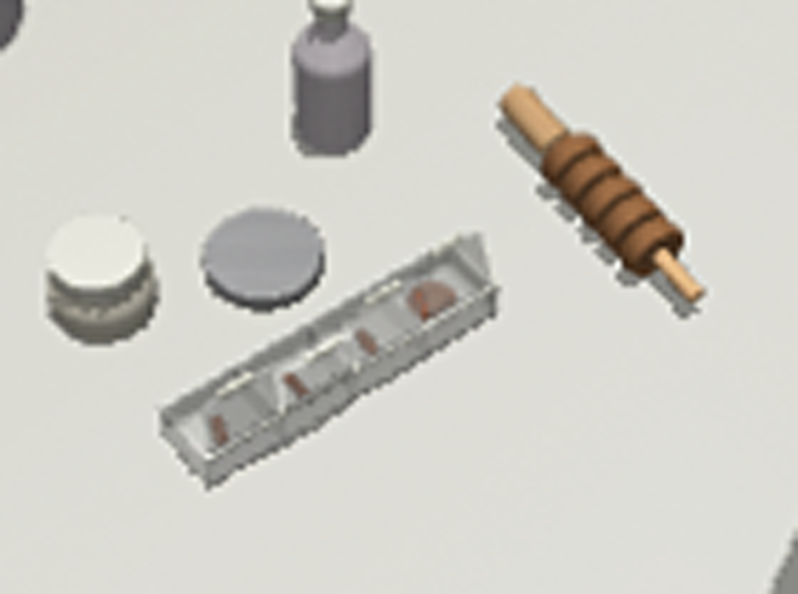

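The top crop shows caplets in the three left compartments at crop (162,295), (253,311) and (340,322). The round tablet is in the rightmost one at (423,332), so lids 1–3 get shut and lid4 stays open. The side crop agrees.

```bash
python3 - <<'E'
from h import *
s=snap('top')
c=lambda u,v:(170+u/5.7,170+v/5.4)
A=onz(s,c(125,258),.029);B=onz(s,c(478,313),.029)
print(A,B,np.linalg.norm(A-B))
for u,v in [(162,295),(253,311),(340,322),(423,327)]: print(onz(s,c(u,v),.009))
s=snap('side'); c=lambda u,v:(210+u/5.7,190+v/5.4)
for u,v in [(162,410),(475,236),(210,463),(497,290)]: print('side',onz(s,c(u,v),.029))
for u,v in [(220,431),(294,385),(366,342),(432,300)]: print('pill',onz(s,c(u,v),.009))
E
```

```text
[0.57890901 0.20359789 0.029     ] [0.54735928 0.00230866 0.029     ] 0.20374675448098292
[0.55810948 0.18477626 0.009     ]
[0.54879606 0.13218364 0.009     ]
[0.54250199 0.08206535 0.009     ]
[0.53982272 0.0343667  0.009     ]
side [0.58214663 0.20745199 0.029     ]
side [ 0.54317761 -0.0054811   0.029     ]
side [0.53727501 0.21356189 0.029     ]
side [0.50664059 0.01567037 0.029     ]
pill [0.55842784 0.18723475 0.009     ]
pill [0.55153956 0.13588498 0.009     ]
pill [0.54372253 0.08543847 0.009     ]
pill [0.53765182 0.03656145 0.009     ]
```

Call:
servo_tool(commands=[0.0413, -0.0473, 0, 0, 0, 0, -1, 0.0413, -0.0473, 0, 0, 0, 0, -1, 0.0413, -0.0473, 0, 0, 0, 0, -1, 0.0413, -0.0473, 0, 0, 0, 0, -1, 0.0413, -0.0473, 0, 0, 0, 0, -1, 0.0413, -0.0473, 0, 0, 0, 0, -1, 0.0413, -0.0473, 0, 0, 0, 0, -1, 0.0413, -0.0473, 0, 0, 0, 0, -1, 0.0413, -0.0473, 0, 0, 0, 0, -1, 0.0413, -0.0473, 0, 0, 0, 0, -1, 0.0413, -0.0473, 0, 0, 0, 0, -1, 0.0413, -0.0473, 0, 0, 0, 0, -1])

```text
t: 1.9
tcp_pos: [0.3625, -0.2147, 0.2316]
tool_rot: [0.98, 0.201, 0.0, 0.0]
force: [1.1, -0.1, -0.1]
finger_gap: -0.003
gripper_force: 0.0
```

Call:
servo_tool(commands=[0.0413, -0.0473, 0, 0, 0, 0, -1, 0.0413, -0.0473, 0, 0, 0, 0, -1, 0.0413, -0.0473, 0, 0, 0, 0, -1, 0.0413, -0.0473, 0, 0, 0, 0, -1, 0.0413, -0.0473, 0, 0, 0, 0, -1, 0.0413, -0.0473, 0, 0, 0, 0, -1, 0.0413, -0.0473, 0, 0, 0, 0, -1, 0.0413, -0.0473, 0, 0, 0, 0, -1, 0.0413, -0.0473, 0, 0, 0, 0, -1, 0.0413, -0.0473, 0, 0, 0, 0, -1, 0.0413, -0.0473, 0, 0, 0, 0, -1, 0.0413, -0.0473, 0, 0, 0, 0, -1])

```text
t: 2.9
tcp_pos: [0.4785, 0.1441, 0.2316]
tool_rot: [0.98, 0.201, 0.0, 0.0]
force: [-0.8, -0.5, 0.4]
finger_gap: 0.002
gripper_force: 0.0
```

Call:
servo_tool(commands=[0, 0, 0, 0, 0, 0.0179, -1, 0, 0, 0, 0, 0, 0.0179, -1, 0, 0, 0, 0, 0, 0.0179, -1, 0, 0, 0, 0, 0, 0.0179, -1, 0, 0, 0, 0, 0, 0.0179, -1, 0, 0, 0, 0, 0, 0, -1, 0, 0, 0, 0, 0, 0, -1])

```text
t: 3.48
tcp_pos: [0.4782, 0.1425, 0.2314]
tool_rot: [0.997, -0.077, 0.0, -0.0]
force: [-0.1, -0.7, -0.9]
finger_gap: -0.0
gripper_force: 0.0
```

```bash
python3 - <<'E'
from h import *
st=manip.sense(); r=R.from_quat(st['tool_rot']).as_matrix(); print(st['t'],st['tcp_pos'],r[:,0],np.arctan2(r[1,0],r[0,0]),st['force'],st['finger_gap'])
s=snap('wrist','w1.png')
C=np.array([.5415,.107]);psi=-.156
M=np.array([[np.cos(psi),-np.sin(psi)],[np.sin(psi),np.cos(psi)]])
P=[list(C+M@[x,y])+[.029] for x in(-.023,.023) for y in (.102,.052,.0,-.052,-.102)]
print(np.round(proj(s,P)))
im=s['img'][:,:,::-1].copy()
for p in proj(s,P): cv2.circle(im,tuple(int(v) for v in p),2,(0,255,0),-1)
cv2.imwrite('pics/w1o.png',cv2.resize(im,(800,600)))
E
```

```text
3.4833 [0.47823974 0.14245923 0.23142197] [ 9.88057084e-01 -1.54088030e-01  2.79437859e-04] -0.15470439958267324 [-0.08553322 -0.69830546 -0.88471002] -0.00031034632607752953
[[201. 133.]
 [253. 133.]
 [308. 133.]
 [362. 134.]
 [414. 134.]
 [198.  83.]
 [252.  83.]
 [309.  83.]
 [365.  83.]
 [418.  84.]]
```

View pics/w1o.png

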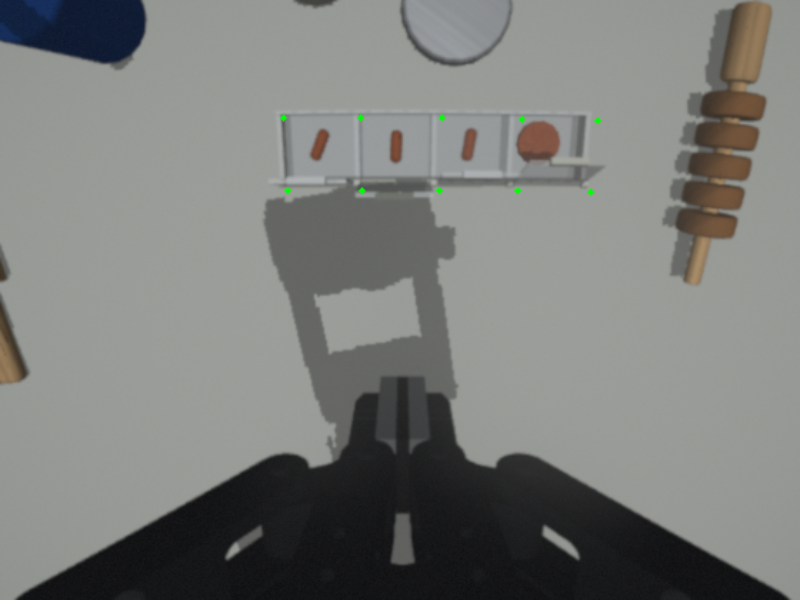

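The wrist overlay puts the organizer about 4 mm beyond my estimate and 3 mm to its left. That gives a centre near (0.545, 0.109), yaw -0.15, with the tool already aligned. Lid2 leans back most (tab at row 193) and lid4 leans forward over the tablet.

Call:
servo_tool(commands=[0, 0, 0.0658, 0, 0, 0, -1, 0, 0, 0.0658, 0, 0, 0, -1, 0, 0, 0.0658, 0, 0, 0, -1, 0, 0, 0.0658, 0, 0, 0, -1, 0, 0, 0.0658, 0, 0, 0, -1, 0, 0, 0, 0, 0, 0, -1])

```text
t: 4.03
tcp_pos: [0.4742, 0.1419, 0.0614]
tool_rot: [0.997, -0.078, -0.006, 0.001]
force: [-0.7, -0.3, 0.2]
finger_gap: -0.0
gripper_force: 0.0
```

Call:
servo_tool(commands=[0.0188, 0, 0, 0, 0, 0, -1, 0.0188, 0, 0, 0, 0, 0, -1, 0.0188, 0, 0, 0, 0, 0, -1, 0.0188, 0, 0, 0, 0, 0, -1, 0.0126, 0, 0.0012, 0, 0, 0, -1, 0.0126, 0, 0.0012, 0, 0, 0, -1, 0.0112, 0, 0.0065, 0, 0, 0, -1, 0.0112, 0, 0.0065, 0, 0, 0, -1, 0.0082, 0, 0.0098, 0, 0, 0, -1, 0.0082, 0, 0.0098, 0, 0, 0, -1, 0.0037, 0, 0.0089, 0, 0, 0, -1, 0.0037, 0, 0.0089, 0, 0, 0, -1])

```text
t: 5.03
tcp_pos: [0.5505, 0.1309, 0.0396]
tool_rot: [0.997, -0.079, -0.0, 0.0]
force: [1.1, 0.7, 0.2]
finger_gap: -0.002
gripper_force: 0.2
```

Call:
servo_tool(commands=[0.0012, 0, 0.0064, 0, 0, 0, -1, 0.0012, 0, 0.0064, 0, 0, 0, -1, 0, 0, 0.001, 0, 0, 0, -1, 0, 0, 0.001, 0, 0, 0, -1, 0, 0, 0, 0, 0, 0, -1, 0, 0, 0, 0, 0, 0, -1])

```text
t: 5.53
tcp_pos: [0.5514, 0.1308, 0.0331]
tool_rot: [0.997, -0.079, -0.0, 0.0]
force: [-1.0, -0.9, 1.1]
finger_gap: -0.001
gripper_force: 0.6
```

```bash
python3 - <<'E'
from h import *
s=snap('wrist')
cv2.imwrite('pics/w2.png',cv2.resize(s['img'][:,:,::-1],(800,600)))
print(manip.sense()['force'])
E
```

```text
[-0.98664221  0.3756766   0.5122403 ]
```

View pics/w2.png

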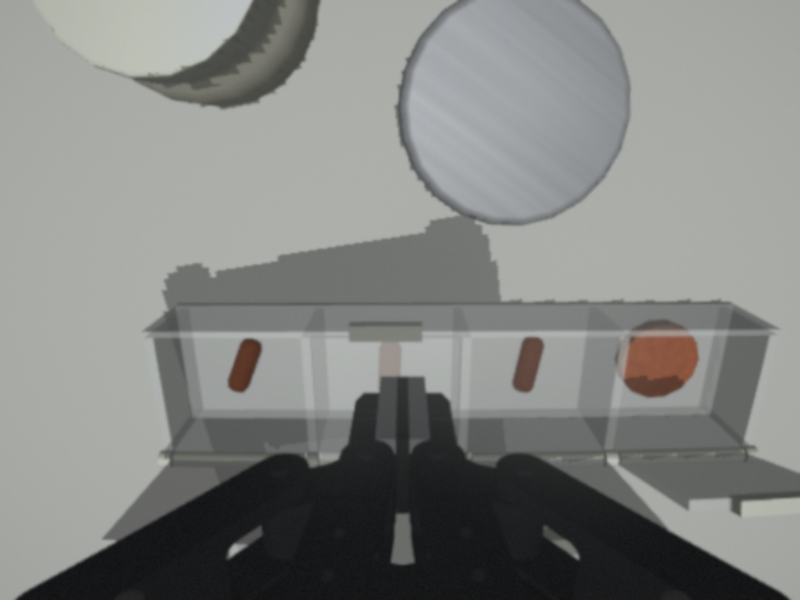

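Lid2 is down: its white tab at (385,332) lies on the far rim. The finger is about 6 mm right of the lid's centre, so I'll correct for that. Next I press slightly further to feel contact.

Call:
servo_tool(commands=[0, 0, 0.002, 0, 0, 0, -1, 0, 0, 0.002, 0, 0, 0, -1, 0, 0, 0, 0, 0, 0, -1, 0, 0, 0, 0, 0, 0, -1])

```text
t: 5.92
tcp_pos: [0.5515, 0.1308, 0.0328]
tool_rot: [0.997, -0.079, 0.0, 0.0]
force: [-3.0, -1.0, 13.9]
finger_gap: -0.002
gripper_force: 6.8
```

Call:
servo_tool(commands=[0, 0, -0.03, 0, 0, 0, -1, 0, 0, -0.06, 0, 0, 0, -1, 0, 0, -0.06, 0, 0, 0, -1, -0.04, -0.028, 0, 0, 0, 0, -1, -0.04, -0.028, 0, 0, 0, 0, -1, -0.04, -0.028, 0, 0, 0, 0, -1, -0.03, -0.028, 0, 0, 0, 0, -1, 0, 0, 0.04, 0, 0, 0, -1, 0, 0, 0.038, 0, 0, 0, -1, 0, 0, 0, 0, 0, 0, -1, 0, 0, 0, 0, 0, 0, -1])

```text
t: 6.83
tcp_pos: [0.4858, 0.1978, 0.0664]
tool_rot: [0.997, -0.079, -0.001, 0.0]
force: [0.3, -0.2, 0.6]
finger_gap: 0.002
gripper_force: 0.0
```

```bash
python3 - <<'E'
from h import *
st=manip.sense(); C=np.array([.545,.109]); d=st['tcp_pos'][:2]-C
r=R.from_quat(st['tool_rot']).as_matrix(); x=r[:2,0]; print(st['tcp_pos'],d@x,d@-r[:2,1],st['force'],np.arctan2(x[1],x[0]))
s=snap('wrist')
cv2.imwrite('pics/w3.png',cv2.resize(s['img'][:,:,::-1],(800,600)))
E
```

```text
[0.48576524 0.19781558 0.06641106] -0.0724256298062379 0.07843138618377829 [ 0.28128168 -0.20311094  0.55895655] -0.1574173326603398
```

View pics/w3.png

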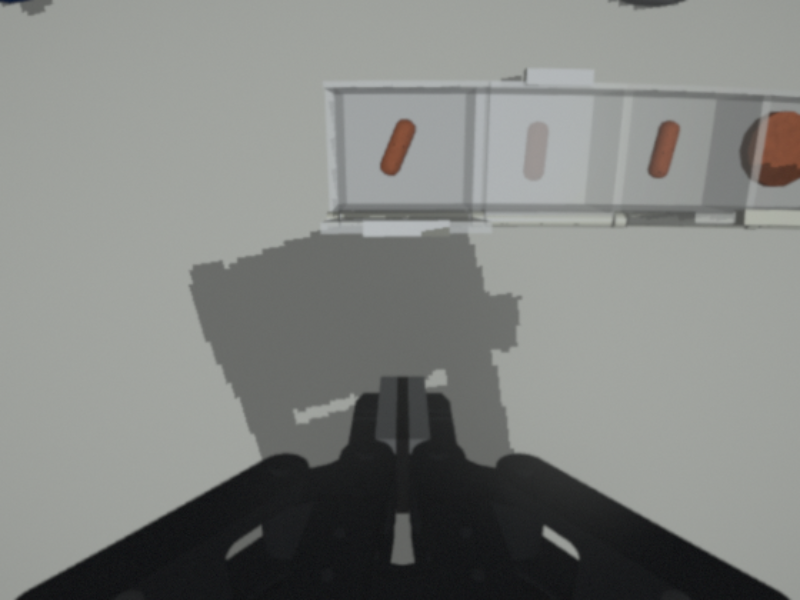

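The finger is centred on lid1's tab at about (405,228), and lid2 lies flat. I'll repeat the same push.

Call:
servo_tool(commands=[0.0188, 0, 0, 0, 0, 0, -1, 0.0188, 0, 0, 0, 0, 0, -1, 0.0188, 0, 0, 0, 0, 0, -1, 0.0188, 0, 0, 0, 0, 0, -1, 0.0126, 0, 0.0012, 0, 0, 0, -1, 0.0126, 0, 0.0012, 0, 0, 0, -1, 0.0112, 0, 0.0065, 0, 0, 0, -1, 0.0112, 0, 0.0065, 0, 0, 0, -1, 0.0082, 0, 0.0098, 0, 0, 0, -1, 0.0082, 0, 0.0098, 0, 0, 0, -1, 0.0037, 0, 0.0089, 0, 0, 0, -1, 0.0037, 0, 0.0089, 0, 0, 0, -1])

```text
t: 7.88
tcp_pos: [0.5588, 0.1863, 0.0398]
tool_rot: [0.997, -0.079, -0.0, 0.0]
force: [-0.7, 0.4, 0.2]
finger_gap: -0.001
gripper_force: 0.2
```

Call:
servo_tool(commands=[0.0012, 0, 0.0064, 0, 0, 0, -1, 0.0012, 0, 0.0064, 0, 0, 0, -1, 0, 0, 0.002, 0, 0, 0, -1, 0, 0, 0.002, 0, 0, 0, -1, 0, 0, 0, 0, 0, 0, -1, 0, 0, 0, 0, 0, 0, -1])

```text
t: 8.38
tcp_pos: [0.5598, 0.1861, 0.033]
tool_rot: [0.997, -0.079, -0.0, 0.0]
force: [-0.8, -1.0, 5.8]
finger_gap: -0.002
gripper_force: 2.6
```

Call:
servo_tool(commands=[0, 0, -0.03, 0, 0, 0, -1, 0, 0, -0.06, 0, 0, 0, -1, 0, 0, -0.06, 0, 0, 0, -1, -0.04, 0, 0, 0, 0, 0, -1, -0.04, 0.05, 0, 0, 0, 0, -1, -0.04, 0.05, 0, 0, 0, 0, -1, -0.03, 0.05, 0, 0, 0, 0, -1, 0, 0.05, 0, 0, 0, 0, -1, 0, 0, 0.04, 0, 0, 0, -1, 0, 0, 0.038, 0, 0, 0, -1, 0, 0, 0, 0, 0, 0, -1, 0, 0, 0, 0, 0, 0, -1])

```text
t: 9.38
tcp_pos: [0.4694, 0.0991, 0.0678]
tool_rot: [0.997, -0.079, -0.001, 0.0]
force: [-0.1, -0.3, 0.8]
finger_gap: 0.0
gripper_force: 0.0
```

```bash
python3 - <<'E'
from h import *
st=manip.sense(); print(st['tcp_pos'],st['force'])
s=snap('wrist')
cv2.imwrite('pics/w4.png',cv2.resize(s['img'][:,:,::-1],(800,600)))
E
```

```text
[0.46943808 0.09914577 0.06777409] [-0.12817701 -0.30482688  0.82279939]
```

View pics/w4.png

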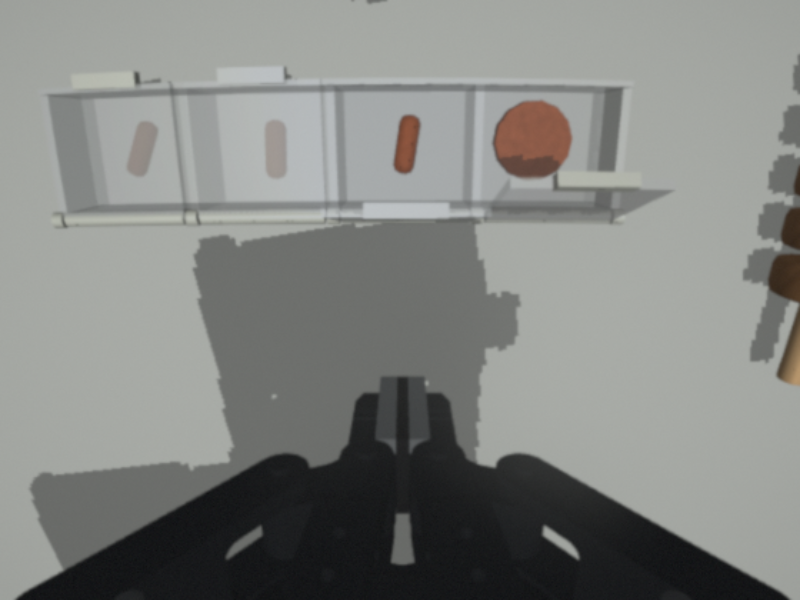

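Lids 1 and 2 are shut (tabs at the far rim) and the finger is centred on lid3's tab at (405,210). Lid4 stands clear at (598,180).

Call:
servo_tool(commands=[0.0188, 0, 0, 0, 0, 0, -1, 0.0188, 0, 0, 0, 0, 0, -1, 0.0188, 0, 0, 0, 0, 0, -1, 0.0188, 0, 0, 0, 0, 0, -1, 0.0126, 0, 0.0012, 0, 0, 0, -1, 0.0126, 0, 0.0012, 0, 0, 0, -1, 0.0112, 0, 0.0065, 0, 0, 0, -1, 0.0112, 0, 0.0065, 0, 0, 0, -1, 0.0082, 0, 0.0098, 0, 0, 0, -1, 0.0082, 0, 0.0098, 0, 0, 0, -1, 0.0037, 0, 0.0089, 0, 0, 0, -1, 0.0037, 0, 0.0089, 0, 0, 0, -1])

```text
t: 10.43
tcp_pos: [0.5427, 0.0876, 0.0411]
tool_rot: [0.997, -0.079, -0.0, 0.0]
force: [0.4, 0.2, 0.3]
finger_gap: -0.004
gripper_force: 0.2
```

Call:
servo_tool(commands=[0.0012, 0, 0.0064, 0, 0, 0, -1, 0.0012, 0, 0.0064, 0, 0, 0, -1, 0, 0, 0.002, 0, 0, 0, -1, 0, 0, 0.002, 0, 0, 0, -1, 0, 0, 0, 0, 0, 0, -1, 0, 0, 0, 0, 0, 0, -1])

```text
t: 10.93
tcp_pos: [0.5436, 0.0875, 0.0335]
tool_rot: [0.997, -0.079, -0.0, -0.0]
force: [-0.5, -0.2, -0.2]
finger_gap: 0.0
gripper_force: 0.0
```

Press a bit more.

Call:
servo_tool(commands=[0, 0, 0.002, 0, 0, 0, -1, 0, 0, 0.001, 0, 0, 0, -1, 0, 0, 0, 0, 0, 0, -1, 0, 0, 0, 0, 0, 0, -1])

```text
t: 11.27
tcp_pos: [0.5439, 0.0875, 0.033]
tool_rot: [0.997, -0.079, 0.0, -0.0]
force: [-1.4, 0.2, 8.0]
finger_gap: 0.002
gripper_force: 3.5
```

Firm contact at 33 mm. Retreat and check.

Call:
servo_tool(commands=[0, 0, -0.03, 0, 0, 0, -1, 0, 0, -0.06, 0, 0, 0, -1, 0, 0, -0.06, 0, 0, 0, -1, -0.03, 0, -0.06, 0, 0, 0, -1, -0.05, 0, -0.06, 0, 0, 0, -1, -0.05, 0, -0.06, 0, 0, 0, -1, 0, 0, 0, 0, 0, 0, -1, 0, 0, 0, 0, 0, 0, -1, 0, 0, 0, 0, 0, 0, -1])

```text
t: 12.02
tcp_pos: [0.4802, 0.0976, 0.1969]
tool_rot: [0.997, -0.079, 0.001, -0.0]
force: [0.3, 0.2, 0.1]
finger_gap: -0.002
gripper_force: 0.0
```

```bash
python3 - <<'E'
from h import *
st=manip.sense(); print(st['t'],st['tcp_pos'],st['force'])
a=snap('wrist')['img'][:,:,::-1]; b=snap('side')['img'][190:300,210:350,::-1]
a=cv2.resize(a[60:200,150:450],(750,350)); b=cv2.resize(b,(314,247),interpolation=cv2.INTER_CUBIC)
o=np.zeros((600,750,3),np.uint8);o[:350]=a;o[350:597,:314]=b
cv2.imwrite('pics/end.png',o)
E
```

```text
12.0167 [0.48021129 0.09761799 0.19693233] [0.30736924 0.19981051 0.06973026]
```

View pics/end.png

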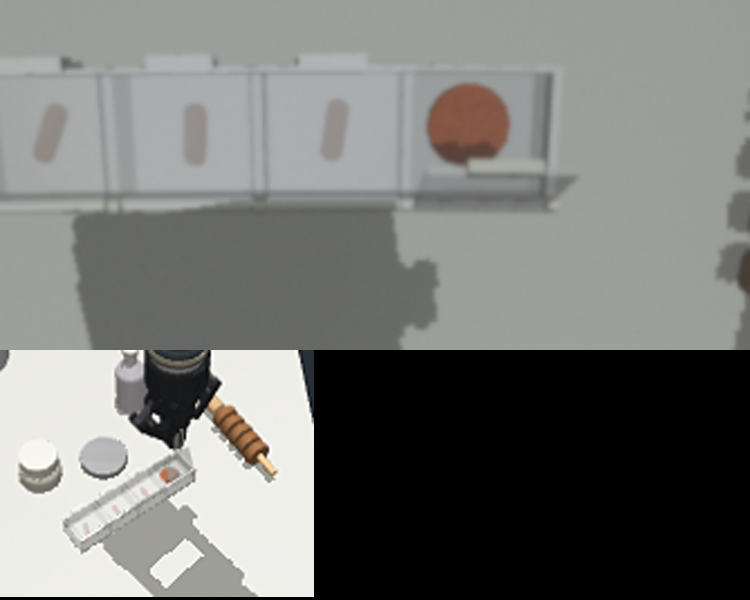

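The three caplet lids lie flat, with tabs beyond the far rim at rows 62–65. Lid4 still stands over the tablet at (508,168), and nothing else has moved.

```bash
python3 -c "
from station import manip
print(manip.sign_off())"
```

```text
the job is handed in; nothing more can be done
None
```

I pushed lids 1, 2 and 3 (over the caplets) fully shut and left lid 4 over the round tablet standing open; the last images show nothing else moved, and the job is handed in, with no verdict returned.

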